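# Scooter brake lever stop check on the electronics bench

### The arm

A 7-joint arm with a two-finger parallel gripper is mounted at the origin on the work surface. World frame = base frame: x ahead of the robot, y to its left, z up, the work surface at z = 0. Lengths are in m, angles in rad, forces in N, time in s.
With the tool pointing down it reaches from about 0.4 to 0.9 m from the base axis. Payload 5.5 kg.
Tool frame: the origin (TCP) lies at the very end of the fingers, on their centre line; the grasp point (between the pads) lies 19 mm behind it; z points along the fingers, y is the line along which they close (so a half turn about z gives the same grasp; the last joint's range is limited). The gripper opens to 92 mm and grips with 3 to 60 N. Pads are 19 mm wide; open, the fingers measure 130 mm over their backs; the gripper's body (75 mm by 190 mm) begins 47 mm behind the grasp point.
Start: joints at [-1.076, 0.501, -0.427, 1.55, 0.221, 1.138, -0.21], TCP at [0.149, 0.633, 0.227] pointing down, gripper open.
Joint ranges: [-2.88, 2.88], [-0.31, 2.03], [-1.54, 1.56], [0.2, 2.42], [-1.41, 4.55], [0.19, 2.02], [-2.57, 2.57]. Speed limits (rad/s): [2.57, 2.57, 3.14, 3.14, 3.14, 3.14, 3.14].

### API

Orientations are given as a unit quaternion [x, y, z, w].
In Python, from workcell import env gives the robot as it stands. Calls block until the motion is done:
- env.move_pose(position, orientation): joint-space move of the TCP to a pose.
- env.line_to(position, ori=None, velocity=0.15, max_force=None): straight line of the TCP; ori=None keeps the orientation; velocity is the mean speed in m/s. With max_force (N) it stops when the force on the tool has changed by that much, and returns True; else False.
- env.move_j(angles): joint-space move.
- env.command_gripper(opening, effort=None): finger opening in m; effort is the grip in N (None keeps the last); returns when the fingers have stopped.
- env.sleep(seconds).
- env.ik(position, orientation): joint angles nearest the present ones, or None.
- env.get_obs(): the state.
- env.get_image(name): name is "side" or "top"; returns a dict with "frame" (420x560x3 uint8, blue, green, red), "fx", "fy", "cx", "cy" (pixels), "world_from_camera" (4x4, takes a point from camera to world coordinates). Camera axes: x right, y down, z forward; pixel columns grow to the right and rows downward; lengths in m; the calibration is good to about 2 mm. A picture is of the moment at which its call begins. There is no depth.
A pose or a line that the arm cannot do raises env.MotionError and nothing moves.
- env.finish_job(): hands the job in; it is judged then, once.
The state is a dict: "clock": time; "joint_pos": joint angles; "qd": joint speeds; "joint_efforts": joint torques, N m; "tcp_pos": TCP position; "tool_rot": TCP orientation; "force": force on the tool from outside, world axes, zero at the start; "moment": the same for the moment, N m; "finger_gap": finger opening in m; "grip_force": force on a finger pad.
Only numpy, scipy, OpenCV 4.12 (cv2) and the standard library are available. Lean on these libraries where they do the work, as an engineer would, in place of code of your own. Each camera call takes 0.05 s, during which the arm holds its last target. There are 200 camera calls.

### The job

On the bench stand two scooter handlebar ends; test the one with the bright aluminium brake lever with a red ball end. With the backs of your fingers on the lever's outer side, press it in towards the bar as far as it will go, without forcing it, and hold it firmly there for a good second to see that it stops short of the bar; then ease it back out under control, without letting it snap, and take your hand away. Do not grip the lever or reach over it, do not touch the bar, and leave the other handlebar end and the things lying about as they are.

Things in the scene. Friction and masses are not known exactly. Their poses are not given: they have to be found in the camera images.
- brake_lever (a joint): hinge of the bright aluminium lever, rad: 0 = fully out at rest, grows as the blade is pressed towards the bar, up to 0.30 where its own built-in stop halts it, the blade then still about 20 mm short of the rubber grip. Sprung: 4 N at the brake_press point starts it, 8 N brings it to the stop; let go, it snaps back out
- brake_press (a point): point on the OUTER face of the blade (the face away from the bar), 110 mm from the pivot, at mid height, 110 mm above the table at all times. Its axes turn with the blade: y along the blade towards the free end, z up, x from the outer face towards the bar, i.e. the direction to press. The straight blade is 10 mm thick (x), 18 mm high (z) and runs from the pivot to a 20 mm ball end 30 mm beyond this point
- brake_pivot (a point): the lever's pivot (upright axis), at the blade's centreline, 110 mm above the table; same axes as the press point. A pressed lever turns about it clockwise seen from above, the press point travelling 33 mm in an arc
- brake_stand: stand with the bright lever with red ball end and a black rubber grip: fixed to the bench, plywood base plate 130 x 200 x 12 mm, two posts carry a level handlebar end; origin under the base plate's centre, z up. In its frame the bar lies along y at x = +30 mm, 110 mm up, and the lever is on the -x side with its pivot at (-18, -65, 110) mm, its free end towards +y; at rest the blade is turned 0.25 rad anticlockwise from y
- brake_bar: its handlebar end: steel tube 22 mm across, 240 mm long along y, with a grip 32 mm across over the part facing the blade; origin on the tube's axis at mid length, 110 mm above the table; nothing on it stands higher than 130 mm above the table
- spare_lever (a joint): hinge of the all-black lever, rad: 0 = fully out at rest, grows as the blade is pressed towards the bar, up to 0.30 where its own built-in stop halts it, the blade then still about 20 mm short of the rubber grip. Sprung: 4 N at the spare_press point starts it, 8 N brings it to the stop; let go, it snaps back out. Not to be moved
- spare_press (a point): the same point on the black lever
- spare_stand: the other stand, alike but with an all-black lever and a blue grip; to be left alone: fixed to the bench, plywood base plate 130 x 200 x 12 mm, two posts carry a level handlebar end; origin under the base plate's centre, z up. In its frame the bar lies along y at x = +30 mm, 110 mm up, and the lever is on the -x side with its pivot at (-18, -65, 110) mm, its free end towards +y; at rest the blade is turned 0.25 rad anticlockwise from y
- jar: loose closed clear jar with white lid, 44 mm across, 60 mm high, origin under its centre; leave alone
- battery: loose blue battery pack 35 x 83 x 28 mm, origin under its centre; leave alone
- driver: loose screwdriver with orange handle, 170 mm long, lying on the bench along its x axis; leave alone

How it is judged:
By the outcome, as a careful person would: the job done as asked, in the order asked, and still so for the second after the job is handed in, with the robot touching nothing.
It also fails if it takes over 40 s, if anything falls off the work surface, if the arm or the gripper's body presses on something with over 40 N, if the wrist force passes 120 N, or if a joint passes its speed limit or range.

## Working session

There is one attempt and no reset: what is moved stays moved. The work goes in short steps, each a Python script; the robot and the scene stay as the last script left them, time stands still between calls to the robot, and variables do not carry over. Pictures are saved under pics/ and viewed, at most 10 in all, crops included, and the job is handed in when it is done.

```bash
ls; mkdir -p pics
python3 - <<'E'
from workcell import env
import cv2,pickle
d={n:env.get_image(n) for n in("top","side")}
pickle.dump(d,open("im.pkl","wb"))
for n in d: cv2.imwrite(f"pics/{n}0.png",d[n]["frame"]); print(n,d[n]["fx"],d[n]["cx"],d[n]["cy"],d[n]["world_from_camera"])
o=env.get_obs(); print(o["clock"],o["tool_rot"],o["finger_gap"],o["force"])
E
```

```text
pics
top 460.4318955510641 281.7983692639691 205.71503786594218 [[ 0.00492912 -0.98299194  0.18358252  0.39239391]
 [-0.9999779  -0.00402633  0.00529005 -0.01643416]
 [-0.00446092 -0.18360454 -0.98299007  1.00512596]
 [ 0.          0.          0.          1.        ]]
side 475.50452831346365 284.0007543103569 210.68444686247673 [[ 0.84040796 -0.3629546   0.40246543  0.23107444]
 [-0.54194857 -0.55941192  0.62717626 -0.52043658]
 [-0.00249255 -0.74519948 -0.66683695  0.60942324]
 [ 0.          0.          0.          1.        ]]
0.1 [ 1.15666300e-01  9.93287732e-01 -8.79272084e-04 -1.27457113e-04] 0.09179269611536832 [-0.08278586 -0.02339896  0.40447991]
```

View pics/top0.png

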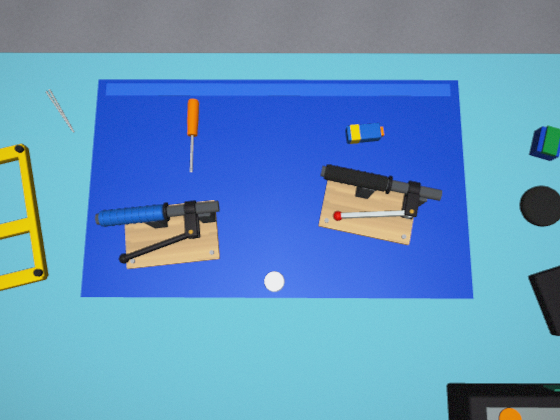

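View pics/side0.png

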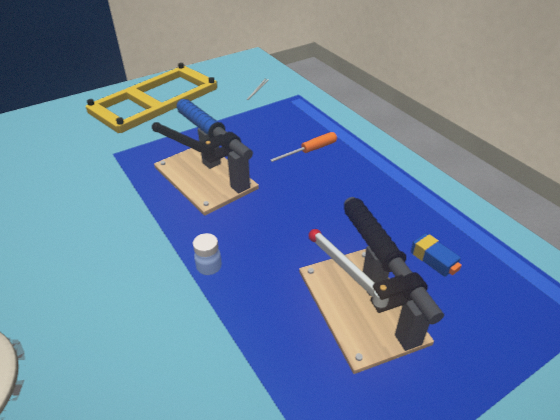

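The top view shows the bright lever's red ball at about (338,216), its pivot near (412,212) and the bar beyond it from (322,172) to (440,195). The black-lever stand is on the left and the jar at (274,281). The side view agrees, with the ball at (315,235). The lever is on the robot's side, so the press goes roughly towards +x.

```bash
cat > vis.py <<'E'
import numpy as np,cv2
def ray(im,uv):
    T=im["world_from_camera"]; d=T[:3,:3]@[(uv[0]-im["cx"])/im["fx"],(uv[1]-im["cy"])/im["fy"],1]
    return T[:3,3],d/np.linalg.norm(d)
def onz(im,uv,z):
    o,d=ray(im,uv); return o+d*(z-o[2])/d[2]
def tri(i1,u1,i2,u2):
    (o1,d1),(o2,d2)=ray(i1,u1),ray(i2,u2)
    s=np.linalg.lstsq(np.c_[d1,-d2],o2-o1,rcond=None)[0]
    a,b=o1+s[0]*d1,o2+s[1]*d2
    return (a+b)/2,np.linalg.norm(a-b)
def blob(m):
    n,l,s,c=cv2.connectedComponentsWithStats(m.astype(np.uint8)); k=1+s[1:,4].argmax()
    return l==k,c[k],s[k,4]
def red(im,roi):
    f=im["frame"].astype(int); m=(f[...,2]>110)&(f[...,1]<60)&(f[...,0]<70)
    r=np.zeros_like(m); r[roi[1]:roi[3],roi[0]:roi[2]]=1
    return blob(m&r)
def blade(im,roi):
    f=im["frame"].astype(int); m=(f.min(2)>125)&(np.ptp(f,2)<45)
    r=np.zeros_like(m); r[roi[1]:roi[3],roi[0]:roi[2]]=1
    return blob(m&r)
E
python3 - <<'E'
from vis import *
import pickle
d=pickle.load(open("im.pkl","rb")); t,s=d["top"],d["side"]
rt=red(t,(320,195,360,235)); rs=red(s,(295,220,335,250)); print("red",rt[1:],rs[1:])
ball,g=tri(t,rt[1],s,rs[1]); print("ball tri",ball,g,"onz",onz(t,rt[1],.11),onz(s,rs[1],.11))
bt=blade(t,(335,195,430,235)); print("blade",bt[1:])
ys,xs=np.nonzero(bt[0]); print(xs.min(),xs.max(),ys.min(),ys.max())
P=np.array([onz(t,(x,y),.119)[:2] for x,y in zip(xs,ys)])
c=P.mean(0); w=np.linalg.svd(P-c)[2][0]; w*=np.sign(w[1]); q=(P-c)@w
print("c",c,"dir",w,"ang from y",np.arctan2(-w[0],w[1]),"len",np.ptp(q),"wid",np.ptp((P-c)@[w[1],-w[0]]),"ball off line",(ball[:2]-c)@[w[1],-w[0]])
# base plate
f=t["frame"].astype(int); m=(f[...,2]>f[...,0]+40)&(f[...,2]>120)&(f[...,1]>90)
m[:, :310]=0; m[:170]=0; m[250:]=0; m[:,425:]=0
pl=cv2.morphologyEx(m.astype(np.uint8),cv2.MORPH_OPEN,np.ones((3,3)))
pts=np.argwhere(pl)[:,::-1]
W=np.array([onz(t,p,.012)[:2] for p in pts]).astype(np.float32)
print("plate",cv2.minAreaRect(W*1000))
R=np.array([[-.0,0],[0,0]])
u=w;piv=ball[:2]-.14*u; yaw=np.arctan2(-u[0],u[1])-.25
Rm=np.array([[np.cos(yaw),-np.sin(yaw)],[np.sin(yaw),np.cos(yaw)]])
st=piv-Rm@[-.018,-.065]
print("yaw",yaw,"piv",piv,"stand",st)
a=onz(t,(412,212),.12); print("piv pix",a)
# grip/bar via dark mask top
m=(f.max(2)<75); m[:160]=0;m[205:]=0;m[:,:318]=0;m[:,445:]=0
cv2.imwrite("pics/crop.png",cv2.resize(t["frame"][150:260,300:460],None,fx=5,fy=5))
E
```

```text
red (array([337.01960784, 215.66666667]), np.int32(51)) (array([312.10526316, 237.73684211]), np.int32(19))
ball tri [ 0.53947087 -0.1203016   0.10499536] 0.003143544771361341 onz [ 0.54008171 -0.12043071  0.11      ] [ 0.53485407 -0.12384474  0.11      ]
blade (array([372.27428571, 213.70571429]), np.int32(350))
341 404 210 217
c [ 0.5427615  -0.18815782] dir [-0.04538628  0.99896951] ang from y 0.04540188130103147 len 0.12339187579475322 wid 0.010940695862224794 ball off line -0.00020749765754778308
plate ((567.7619018554688, -198.77084350585938), (197.92892456054688, 110.06963348388672), 78.21331787109375)
yaw -0.20459811869896855 piv [ 0.54582495 -0.26015733] stand [ 0.57665581 -0.20017018]
piv pix [ 0.54628254 -0.26538889  0.12      ]
```

View pics/crop.png

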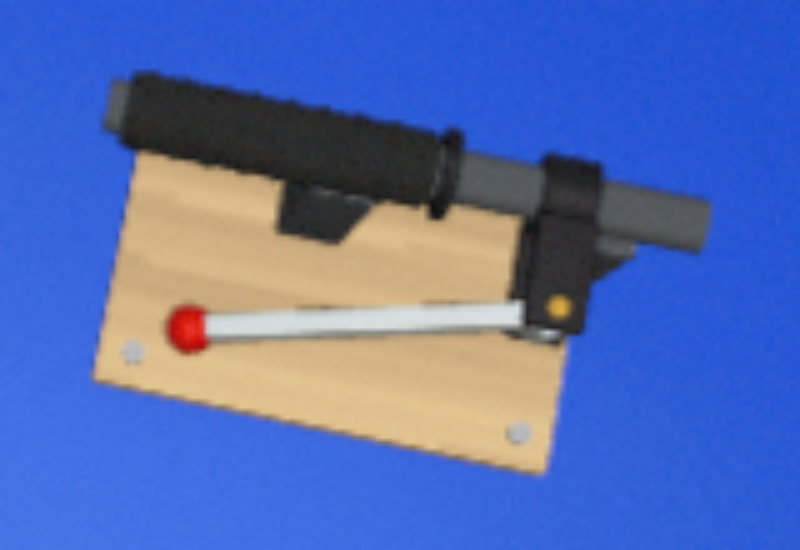

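Everything agrees: the plate's yaw is -0.206 against -0.205 from the blade, its centre is within 1 mm, and the blade width and length fit. So I'll move: close the fingers, then go to a point in front of the lever with the finger backs facing along the press direction.

```bash
cat > rob.py <<'E'
import numpy as np
from scipy.spatial.transform import Rotation as R
from workcell import env
PIV=np.array([.5458,-.2602]); B0=.0454; Z=.088; HALF=.019
def axes(th):
    b=B0-th; return np.array([-np.sin(b),np.cos(b)]),np.array([np.cos(b),np.sin(b)])
def pose(th,gap=0,z=Z,sgn=1):
    u,n=axes(th); p=PIV+.11*u-(.005+HALF+gap)*n
    y=np.r_[sgn*n,0]; zz=np.array([0,0,-1.]); 
    return np.r_[p,z],R.from_matrix(np.c_[np.cross(y,zz),y,zz]).as_quat()
def st(): 
    o=env.get_obs(); return o["clock"],np.round(o["tcp_pos"],4),np.round(o["force"],2)
E
python3 - <<'E'
from rob import *
for s in(1,-1):
    for a in((0,.06,.25),(0,.06,Z),(.3,0,Z)): 
        q=env.ik(*pose(*a,sgn=s)); print(s,None if q is None else np.round(q,2))
E
```

```text
1 [-0.17  0.15  0.49  1.96 -0.08  1.05  0.4 ]
1 [-0.2   0.42  0.56  2.1  -0.35  0.71  0.63]
1 [-0.13  0.54  0.45  1.89 -0.32  0.79  0.23]
-1 [-0.84  0.41  1.38  1.97 -0.44  1.13 -2.37]
-1 [-0.7   0.9   1.35  2.11 -1.04  1.09 -1.89]
-1 [-0.65  1.04  1.35  1.9  -1.11  1.22 -2.29]
```

Run:
```python
from rob import *
import cv2
env.command_gripper(0.0,20)
p=env.get_obs()["tcp_pos"]; env.line_to([p[0],p[1],.30],velocity=.2)
env.move_pose(*pose(0,.05,.25)); print(st())
env.line_to(pose(0,.05)[0],velocity=.12)
env.line_to(pose(0,.012)[0],velocity=.05); env.sleep(.3); print(st(),env.get_obs()["finger_gap"])
for n in("top","side"):
    f=env.get_image(n)["frame"]; cv2.imwrite(f"pics/{n}1.png",f)
a=cv2.imread("pics/top1.png")[150:270,300:460];b=cv2.imread("pics/side1.png")[180:360,260:460]
a=cv2.resize(a,(400,300));b=cv2.resize(b,(400,360))
cv2.imwrite("pics/c1.png",np.hstack([cv2.copyMakeBorder(a,0,60,0,0,0),b]))
```

```text
(5.0417, array([ 0.4673, -0.1527,  0.25  ]), array([-0.41,  0.03,  0.4 ]))
(7.75, array([ 0.5047, -0.152 ,  0.088 ]), array([-0.81,  0.25,  0.1 ])) 0.00021357149567657378
```

View pics/c1.png

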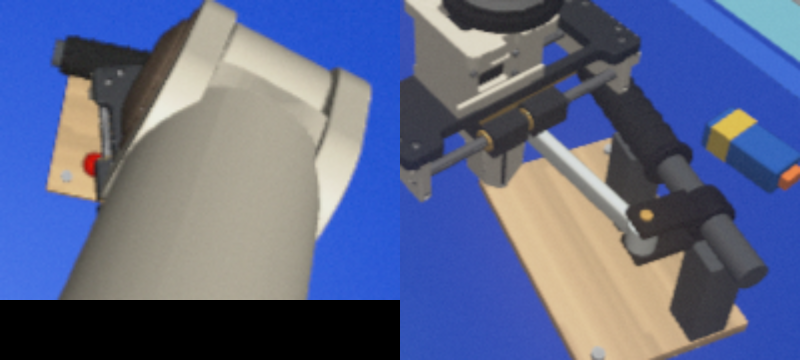

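The side view (right half) shows the closed fingers just outside the blade near mid-length, with the gripper body above the bar. Next I'll make contact and press along the arc, watching the force.

```bash
cat > press.py <<'E'
from rob import *
import json
f0=env.get_obs()["force"]
def F(th):
    d=env.get_obs()["force"]-f0; u,n=axes(th); return -d[:2]@n,d[:2]@u,d[2]
def go(th,g,v=.025): env.line_to(*pose(th,g),velocity=v)
if __name__=="__main__":
    g=.012
    while g>-.006 and F(0)[0]<2: g-=.001; go(0,g)
    print("contact gap",g,np.round(F(0),2))
    th=0.
    while th<.36:
        th+=.02 if th<.235 else .005
        go(th,g); f=F(th)
        print(round(th,3),np.round(f,1),end=" ")
        if f[0]>13: break
    env.sleep(.3); print("\nhold",th,np.round(F(th),2),st())
    json.dump([th,g,list(f0)],open("s.json","w"))
E
python3 press.py
```

```text
contact gap -0.0030000000000000035 [ 4.78 -0.56  2.58]
0.02 [4.9 0.1 2. ] 0.04 [ 6.1 -0.3  1.3] 0.06 [5.7 0.1 2.3] 0.08 [5.6 0.1 1.2] 0.1 [ 5.8 -0.1  1.3] 0.12 [ 6.6 -0.6  2.2] 0.14 [ 6.9 -0.5  0.4] 0.16 [ 6.8 -0.8  3.1] 0.18 [ 7.1 -1.   2.6] 0.2 [ 6.2 -1.3  2.7] 0.22 [ 7.3 -0.8  2.9] 0.24 [ 8.4 -0.2  3.6] 0.245 [ 8.  -0.4  3.4] 0.25 [ 7.7 -1.1  3.1] 0.255 [ 8.3 -0.7  3.6] 0.26 [ 8.2 -2.   4. ] 0.265 [ 7.7 -1.   4. ] 0.27 [ 8.4 -1.8  4. ] 0.275 [ 7.8 -0.8  2.7] 0.28 [ 8.4 -1.3  4.3] 0.285 [ 8.2 -1.1  4.4] 0.29 [ 9.  -1.4  4.3] 0.295 [ 8.3 -1.1  3.7] 0.3 [ 8.8 -2.3  3.9] 0.305 [ 8.3 -0.5  5.3] 0.31 [10.1 -1.9  6. ] 0.315 [11.6 -1.2  7.5] 0.32 [13.4 -1.5  7.7] 
hold 0.32 [13.79 -1.34  9.  ] (18.9, array([ 0.5525, -0.1477,  0.0877]), array([-12.92,   2.95,   9.24]))
```

The lever is on its stop: the force climbs steeply past 8 N to 13.8 N. Now I'll hold, ease it out along the arc and withdraw.

Run:
```python
import press as P, json
from rob import *
th,g,f0=json.load(open("s.json")); P.f0=np.array(f0)
for _ in range(3): env.sleep(.5); print(np.round(P.F(th),1),end=" ")
print("release",st()[0])
for t in np.linspace(th,0,13)[1:]:
    P.go(t,g,.03); print(round(t,2),np.round(P.F(t),1),end=" ")
while g<.004: g+=.001; P.go(0,g,.02); print(round(g,3),np.round(P.F(0),1),end=" ")
P.go(0,.05,.08); env.line_to(pose(0,.05,.27)[0],velocity=.15)
env.move_pose([.40,.35,.32],env.get_obs()["tool_rot"]); print(st())
import cv2
from vis import *
im=env.get_image("top"); cv2.imwrite("pics/top2.png",im["frame"]); print(red(im,(320,195,360,235))[1:])
```

```text
[12.7 -0.8  8.8] [12.9 -1.3  8.3] [13.9 -1.9  8.1] release 20.4
0.29 [ 8.4 -1.5  4.5] 0.27 [ 8.  -1.4  4.3] 0.24 [ 8.  -0.4  2.9] 0.21 [ 7.9 -1.2  3.5] 0.19 [ 7.2 -1.2  2.5] 0.16 [ 6.8 -1.3  2.6] 0.13 [ 6.7 -0.2  1.8] 0.11 [ 6.  -1.2  1.1] 0.08 [ 5.4 -0.7  1.2] 0.05 [ 5.6 -0.7  1.1] 0.03 [ 5.4 -0.2 -0.4] 0.0 [ 5.8 -0.9 -0.6] -0.002 [ 5.5 -0.8 -1.7] -0.001 [ 3.2 -0.9 -1.5] -0.0 [ 0.8  0.1 -0.5] 0.001 [ 0.2 -1.3 -0.9] 0.002 [ 0.2 -0.6 -1. ] 0.003 [ 0.6 -0.1  0.3] 0.004 [ 0.9 -0.3  0.1] 0.005 [-0.2 -0.2  0. ] (29.325, array([0.4009, 0.3487, 0.3199]), array([-0.25, -0.29, -0.7 ]))
(array([337.  , 215.56]), np.int32(50))
```

View pics/top2.png

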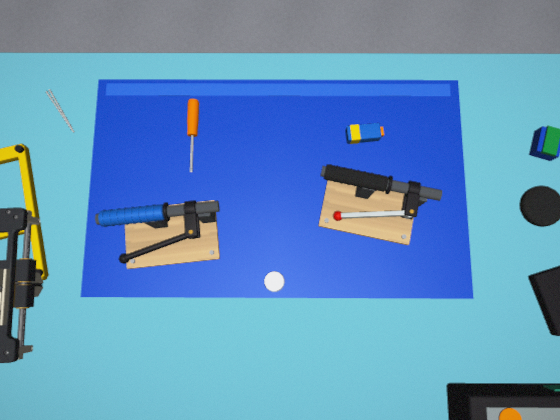

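The red ball is back at (337,216), its rest position. The other stand, jar, battery and driver look unmoved, and the arm is clear on the left.

```bash
python3 -c "
from workcell import env
print(env.finish_job())"
```

```text
the job is handed in; nothing more can be done
None
```

Job handed in: I pressed the bright lever to its stop with the finger backs, held it at about 13 N for over 1.5 s, eased it back out under control and moved the arm clear; the other stand and the loose items look unmoved in the final picture.

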